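# Gauge the depth of a bored test block and lock the reading

## Task

Push the carriage with the steel block fully home against its stop under the depth gauge, then take the gauge's black T grip and gently lower the probe into the bore until its sprung tip touches the hidden bottom and is lightly pressed in, without bottoming out its spring. Holding it there, turn the T grip clockwise as far as it goes to lock the slide, then let go so that the tip stays pressed on the bottom. Leave the other things on the bench alone.

Things in the scene. Friction and masses are not known exactly. Their poses are not given: they have to be found in the camera images.
- gauge: depth gauge stand fixed to the bench: steel base plate 150 x 305 x 14 mm and a square aluminium column (32 x 50 mm, centred at (-81, 50) mm of this frame, top 195 mm above the bench) on which a grey crosshead slides. Origin on the bench top, x and y horizontal, z up. The probe's axis is vertical through (0, 50) mm of this frame. The carriage travels along +y on the line x = 0.
- handle_top (a point): centre of the top face of the carriage's upright steel post, the handle to push it by: 16 mm diameter, its top about 87 mm above the bench and its foot 26 mm above the bench, 115 mm behind (-y of the gauge) the bore. It moves with the carriage.
- carriage: aluminium slide plate (62 x 165 x 12 mm) carrying the upright post and, fixed on it, a steel block 56 x 60 mm, 60 mm high, with a vertical 20 mm bore at its centre. Origin on the bore's axis, 14.5 mm above the bench; axes as the gauge's. Fully home its origin is at (0, 50) mm of the gauge's frame, under the probe; fully out at (0, -50). It slides with about 2 N friction.
- bore_mouth (a point): centre of the bore's mouth in the block's top face, about 86 mm above the bench. The bottom of the bore is a plug whose depth differs every time, 12 to 50 mm below this point, and is not measured.
- tip: the probe's brass contact tip, 8 mm diameter; origin at its lower end, 98 mm above the bench when the probe is up. It is sprung in the end of the 12 mm rod: it yields 1.5 N per mm and bottoms out after 6 mm (9 N); beyond that it is rigid. Lightly pressed means 1 to 5 mm in, 1.5 to 7.5 N, ideally 3 mm, 4 to 5 N.
- probe (a joint): how far the probe (rod and grey crosshead, 36 mm wide, its top 97 mm above the tip's end) is lowered from fully up, m, 0 to 0.070. A return spring pushes it up with about 2 N at the top and 3 N fully down, and it rubs with 0.4 N: let go unlocked, it rises. This force is felt in addition to the tip's.
- grip (a point): centre of the black T grip on top of the probe rod: a bar 60 mm long, 16 mm thick, 30 mm high (15 mm above and below this point), horizontal. The x axis points across the 16 mm thickness, y along the bar, z up. 275 mm above the bench when the probe is up; it goes down with the probe.
- lock (a joint): how far the T grip is turned clockwise seen from above, rad: starts at 0 to 0.15 (unlocked), 1.30 at its end stop (locked). It begins to clamp the slide at about 0.6 and holds firmly from about 1.1. Turning takes about 0.1 to 0.2 Nm; it stays where it is left.
- coupon_a: flat steel dog-bone test coupon, 110 x 16 x 4 mm, lying on the gauge's base plate. Bystander: not to be moved.
- hex_key: dark hex key, 90 mm long, 6 mm thick, lying on the gauge's base plate. Bystander: not to be moved.
- spare_block: spare aluminium block 50 x 50 x 45 mm with a blind hole, standing apart on the bench. Bystander: not to be moved.
- jar: white closed jar, 56 mm across, 75 mm high. Bystander: not to be moved.

How it is judged:
By the outcome, as a careful person would: the job done as asked, in the order asked, and still so for the second after the job is handed in, with the robot touching nothing.
It also fails if it takes over 58 s, if anything falls off the work surface, if the arm or the gripper's body presses on something with over 40 N, if the wrist force passes 120 N, or if a joint passes its speed limit or range.

## Robot

A 6-joint arm with a two-finger parallel gripper is mounted at the origin on the work surface. World frame = base frame: x ahead of the robot, y to its left, z up, the work surface at z = 0. Lengths are in m, angles in rad, forces in N, time in s.
With the tool pointing down it reaches from about 0.375 to 0.9 m from the base axis. Payload 3.1 kg.
Tool frame: the origin (TCP) lies between the finger pads; the fingertips stand 11 mm ahead of it and the grasp point (between the pads) lies 8 mm behind it; z points along the fingers, y is the direction in which the jaws open and shut (so a half turn about z gives the same grasp; the last joint's range is limited). The gripper opens to 85 mm and grips with 20 to 120 N. Pads are 22 mm wide; open, the fingers measure 114 mm over their backs; the gripper's body (76 mm by 85 mm) begins 54 mm behind the grasp point. The pads swing forward as they close: fully open they stand 13 mm farther back than shut.
Start: joints at [-1.518, 0.527, 1.433, -0, 1.181, -0.178], TCP at [0.143, -0.608, 0.242] pointing down, gripper open.
Joint ranges: [-3.08, 3.08], [-0.75, 2.2], [0.22, 2.44], [-1.43, 4.57], [0, 2.65], [-2.85, 2.85]. Speed limits (rad/s): [2.79, 2.79, 3.14, 3.14, 3.14, 3.14].

## Interface

Orientations are given as a unit quaternion [x, y, z, w].
In Python, from station import manip gives the robot as it stands. The module is installed in compiled form; this text tells all that it offers.
- The arm moves only by the tool arm_command, never from a script. Its argument "rows" is a list of rows, each a list of 3 entries, a list of its own where there are three numbers: the shift along the world's x, y, z in mm, then the turn about the world's z in rad, then the closure, from -1 (fully open) to 1 (shut), so that 0 is half open. A call has 1 to 12 rows; each row shifts and turns the commanded pose from where the row before left it; what a row does not reach is not made up. A row lasts 1/8 s, in which the tool goes at most 62.5 mm and 10.7 degrees, less where a joint would pass 70% of its speed; a pose out of reach is approached as far as the arm can. A call with a gripper value outside its range is refused whole. The fingers move at their own pace and stop on an object; "squeeze" is the grip in N (left out, the last holds). Time passes only in rows, so rows that do not move let the fingers close. It gives the time, the measured TCP pose, the force and the opening at its end, in the units of the state.
- manip.sense(): the state, without advancing time (a new reading comes with each control period).
- manip.snapshot(name): name is "side" or "top" or "wrist"; returns the picture (480x640x3 uint8, blue, green, red); there is no depth.
- manip.get_calibration(name): a dict with "fovy" (degrees; the focal length in pixels is half the picture's height over the tangent of half this angle, whatever the lens; pixels are square), "cx", "cy" (the principal point, pixels), "R" (3x3) and "t" (3): a world point X has camera coordinates R X + t. Camera axes: x right, y down, z forward; pixel columns grow to the right and rows downward; lengths in m; the calibration is good to about 2 mm. A picture is of the moment at which its call begins: read the wrist's pose just before it. get_calibration takes no time and is no camera call; for the wrist camera it gives the pose at the moment of the call.
- manip.sign_off(): hands the job in, once; it reports no verdict.
The state is a dict: "t": time; "q": joint angles; "qd": joint speeds; "tau": joint torques, N m; "tcp_pos": TCP position; "tool_rot": TCP orientation; "force": force on the tool from outside, world axes, zero at the start; "ft_torque": the same for the moment, N m; "finger_gap": opening from 0.0 (shut) to 1.0 (fully open).
Only numpy, scipy, OpenCV 4.12 (cv2) and the standard library are available. Lean on these libraries where they do the work, as an engineer would, in place of code of your own. Each camera call takes 0.05 s, during which the arm holds its last target.

## Working session

There is one attempt and no reset: what is moved stays moved. The work goes in short steps, Python scripts to look and compute and a tool call to move; the robot and the scene stay as the last step left them, time stands still between calls to the robot, and variables do not carry over. Pictures are saved under pics/ and viewed, and the job is handed in when it is done.

Besides the shell and the picture viewer there is one more tool, called after "Emit:" as name(argument=value, ...), one argument or row to a line, values as JSON. arm_command: Moves the arm, as the interface text tells. Its arguments: {"type":"object","properties":{"rows":{"type":"array","items":{"type":"array"}},"squeeze":{"type":"number"}},"required":["rows"]}

```bash
mkdir -p pics; python3 - <<'E'
from station import manip
import cv2
for n in ("side","top","wrist"):
    im=manip.snapshot(n); cv2.imwrite(f"pics/{n}0.png",im)
    c=manip.get_calibration(n); print(n,c)
print(manip.sense())
E
```

```text
side {'fovy': 55.05335473788277, 'cx': 320.03741320448995, 'cy': 238.12427772685052, 'R': array([[-0.9284199 , -0.37150312,  0.00468218],
       [-0.19239071,  0.46994434, -0.86147439],
       [ 0.31784006, -0.80071078, -0.50777942]]), 't': array([0.44809009, 0.31657531, 0.61600779])}
top {'fovy': 45.61750667365327, 'cx': 321.6460864476689, 'cy': 233.7829950594472, 'R': array([[ 1.21107803e-03, -9.99770400e-01, -2.13934810e-02],
       [-9.99350075e-01, -4.39265943e-04, -3.60448977e-02],
       [ 3.60272243e-02,  2.14232300e-02, -9.99121156e-01]]), 't': array([-0.09461111,  0.55056852,  1.23867814])}
wrist {'fovy': 61.44000019370678, 'cx': 328.04718842976183, 'cy': 240.7950481338156, 'R': array([[ 0.22782281, -0.97369968, -0.00238723],
       [-0.93079534, -0.21850267,  0.29304713],
       [-0.28586152, -0.0645408 , -0.95609502]]), 't': array([-0.62466239, -0.03685066,  0.37911389])}
{'t': 0.15, 'q': array([-1.51847417e+00,  5.28274656e-01,  1.43359427e+00,  7.51159495e-06,
        1.18140235e+00, -1.78516986e-01]), 'qd': array([ 0.00079078, -0.00195881, -0.00693239,  0.00131715,  0.0007558 ,
       -0.00082848]), 'tau': array([ 4.11874198e-04, -4.42743301e+01, -1.78276008e+01, -3.22878113e-04,
        5.59424152e-03,  2.26995958e-06]), 'tcp_pos': array([ 0.14298908, -0.60788634,  0.24154923]), 'tool_rot': array([ 9.93346367e-01,  1.15162017e-01,  5.63896963e-05, -8.37420952e-04]), 'force': array([-0.11190783, -0.16805614, -0.19500657]), 'ft_torque': array([ 0.02934991, -0.00446977,  0.01363144]), 'finger_gap': 0.9977395235737567}
```

View pics/side0.png

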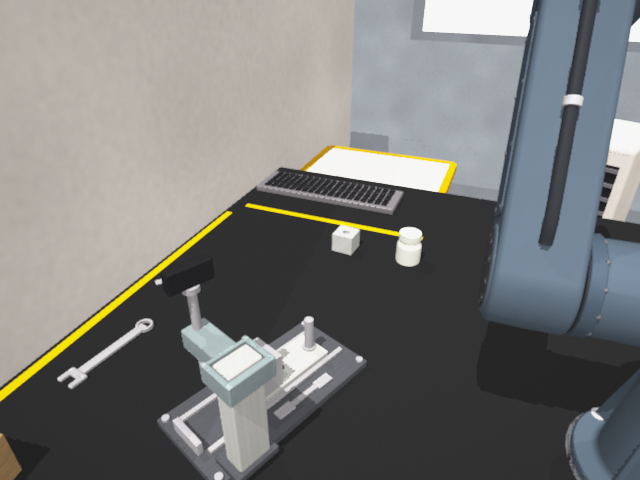

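View pics/top0.png

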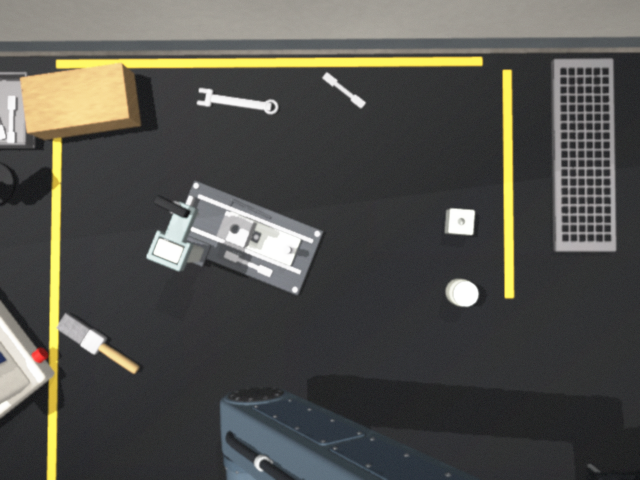

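View pics/wrist0.png

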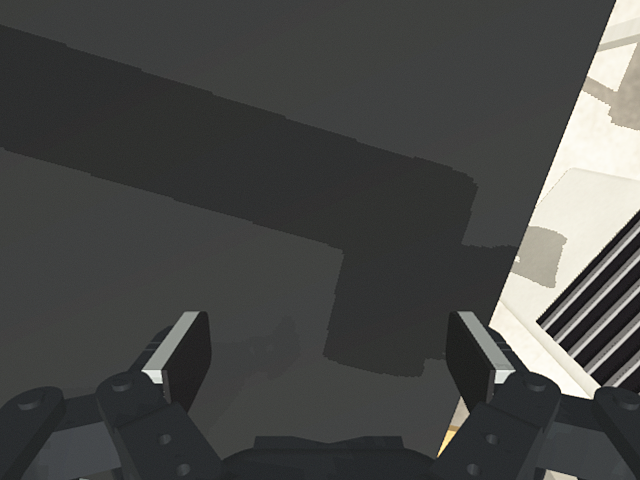

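```bash
python3 - <<'E'
import cv2
im=cv2.imread("pics/top0.png"); cv2.imwrite("pics/topz.png",cv2.resize(im[165:315,135:335],None,fx=4,fy=4,interpolation=cv2.INTER_CUBIC))
im=cv2.imread("pics/side0.png"); cv2.imwrite("pics/sidez.png",cv2.resize(im[240:480,140:380],None,fx=2.5,fy=2.5,interpolation=cv2.INTER_CUBIC))
E
```

```text
(no output)
```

View pics/topz.png

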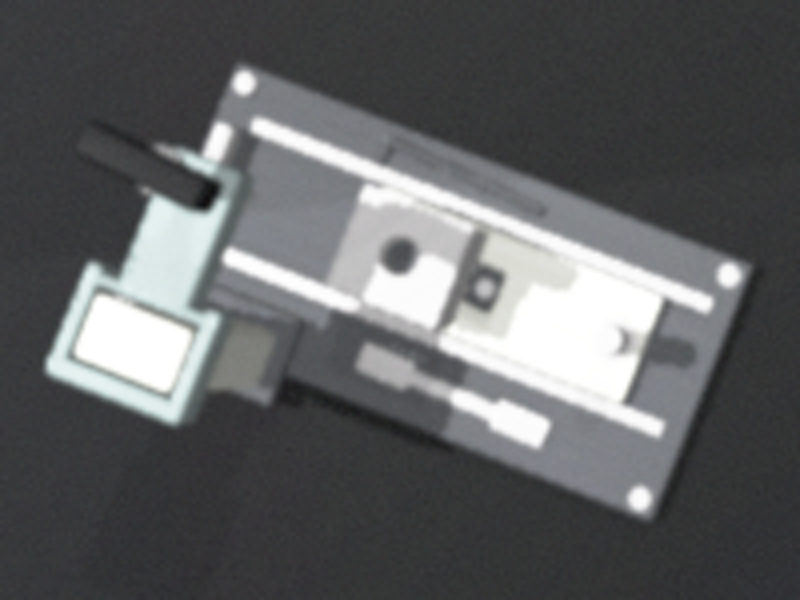

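View pics/sidez.png

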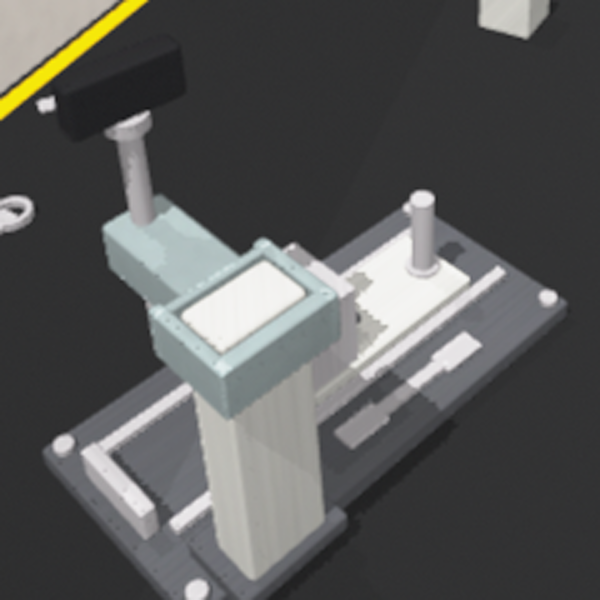

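```bash
cat > h.py <<'E'
import numpy as np, cv2
from station import manip
def ray(n,u,v,c=None):
    c=c or manip.get_calibration(n); f=240/np.tan(np.radians(c["fovy"]/2))
    d=c["R"].T@np.array([(u-c["cx"])/f,(v-c["cy"])/f,1]); return -c["R"].T@c["t"], d/np.linalg.norm(d)
def plane(n,u,v,z,c=None):
    o,d=ray(n,u,v,c); return o+d*(z-o[2])/d[2]
def tri(*obs):
    A=np.zeros((3,3));b=np.zeros(3);R=[ray(*o) for o in obs]
    for o,d in R:
        P=np.eye(3)-np.outer(d,d);A+=P;b+=P@o
    x=np.linalg.solve(A,b); return x,[np.linalg.norm((np.eye(3)-np.outer(d,d))@(x-o)) for o,d in R]
def proj(n,X,c=None):
    c=c or manip.get_calibration(n); f=240/np.tan(np.radians(c["fovy"]/2))
    p=c["R"]@X+c["t"]; return np.array([c["cx"]+f*p[0]/p[2],c["cy"]+f*p[1]/p[2]])
E
python3 - <<'E'
from h import *
np.set_printoptions(precision=4,suppress=True)
T=lambda u,v:(135+(u+.5)/4-.5,165+(v+.5)/4-.5)
S=lambda u,v:(140+u/2.5,240+v/2.5)
print("cam",ray("top",320,240)[0],ray("side",320,240)[0])
A,B,C=[plane("top",*T(*p),.014) for p in((240,65),(752,262),(655,520))]
print(A,B,C,np.linalg.norm(A-B),np.linalg.norm(B-C))
a=np.arctan2(*(A-B)[1::-1]);print("dir +y yaw",a, np.arctan2(*(C-B)[1::-1])) 
mid=(A+C)/2;print("plate centre",mid)
print("post top plane", plane("top",*T(622,342),.087),plane("side",*S(423,199),.087))
print("tri",tri(("top",*T(622,342)),("side",*S(423,199))))
print("bore",plane("top",*T(400,255),.086))
for p in((80,140),(215,190)):print("gripend",plane("top",*T(*p),.275))
# grip top face corners side: 
for p in((55,90),(173,35),(185,85),(75,138),(122,62),(120,90)):print(p,plane("side",*S(*p),.29), plane("side",*S(*p),.275))
m=cv2.imread("pics/top0.png")
E
```

```text
cam [ 0.5057 -0.1209  1.2554] [0.2811 0.5109 0.5834]
[0.6665 0.1847 0.014 ] [ 0.5584 -0.0964  0.014 ] [ 0.4183 -0.0439  0.014 ] 0.3012077213392718 0.14965785714041469
dir +y yaw 1.2036723457178824 2.7832444064059105
plate centre [0.5424 0.0704 0.014 ]
post top plane [ 0.5143 -0.0313  0.087 ] [ 0.5109 -0.022   0.087 ]
tri (array([ 0.5145, -0.0306,  0.079 ]), [np.float64(0.00014543919334395857), np.float64(0.00014543919334422488)])
bore [0.5589 0.0834 0.086 ]
gripend [0.6002 0.1899 0.275 ]
gripend [0.5785 0.1309 0.275 ]
(55, 90) [0.595 0.19  0.29 ] [0.611  0.1736 0.275 ]
(173, 35) [0.5724 0.1323 0.29  ] [0.5873 0.1129 0.275 ]
(185, 85) [0.5443 0.1653 0.29  ] [0.5578 0.1476 0.275 ]
(75, 138) [0.5652 0.215  0.29  ] [0.5797 0.1998 0.275 ]
(122, 62) [0.581  0.1605 0.29  ] [0.5963 0.1426 0.275 ]
(120, 90) [0.5686 0.1793 0.29  ] [0.5833 0.1623 0.275 ]
```

Emit:
arm_command(
  rows=[
    [[30, 45, 6], -0.05, -1],
    [[30, 45, 6], -0.05, -1],
    [[30, 45, 6], -0.05, -1],
    [[30, 45, 6], -0.05, -1],
    [[30, 45, 6], -0.05, -1],
    [[30, 45, 6], -0.05, -1],
    [[30, 45, 6], -0.05, -1],
    [[30, 45, 6], -0.05, -1],
    [[30, 45, 6], -0.05, -1],
    [[30, 45, 6], -0.05, -1],
    [[30, 45, 0], -0.05, -1],
    [[30, 45, 0], -0.05, -1],
  ],
)

```text
t: 1.65
tcp_pos: [0.5037, -0.0667, 0.3023]
tool_rot: [0.983, -0.184, 0.0, 0.0]
force: [0.7, -0.6, -0.7]
finger_gap: 1.001
```

```bash
python3 - <<'E'
from h import *
import pickle
c=manip.get_calibration("wrist"); im=manip.snapshot("wrist"); cv2.imwrite("pics/w1.png",im); pickle.dump(c,open("w1.pkl","wb"))
s=manip.sense(); print(s["t"],s["tcp_pos"],s["tool_rot"],s["q"],s["qd"],-c["R"].T@c["t"])
E
```

```text
1.7 [ 0.5067308  -0.0615888   0.30246125] [ 0.98308927 -0.18310011  0.00164014 -0.00267375] [-0.34347756  0.29900308  1.64158293  0.0062265   1.19862292  1.59334119] [-0.08606755 -0.02382913  0.04682414 -0.06503603 -0.0007393  -0.23171356] [ 0.57400209 -0.09463332  0.43258626]
```

View pics/w1.png

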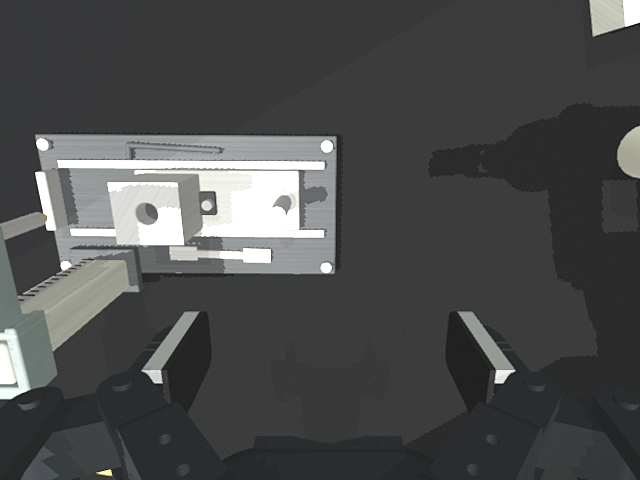

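```bash
python3 - <<'E'
from h import *
import pickle
np.set_printoptions(precision=4,suppress=True)
c=pickle.load(open("w1.pkl","rb"))
im=cv2.imread("pics/w1.png")
cv2.imwrite("pics/w1z.png",cv2.resize(im[120:290,20:350],None,fx=2.4,fy=2.4,interpolation=cv2.INTER_CUBIC))
P={k:plane("wrist",*p,z,c) for k,p,z in(("A",(36,135),.014),("B",(338,134),.014),("C",(337,274),.014),("bore",(147,213),.086),("post",(284,207),.087))}
for k in P: print(k,P[k])
d=P["A"]-P["B"];print(np.linalg.norm(d),np.arctan2(d[1],d[0]),np.linalg.norm(P["B"]-P["C"]),np.linalg.norm(P["bore"]-P["post"]))
E
```

```text
A [0.6643 0.1849 0.014 ]
B [ 0.5551 -0.0978  0.014 ]
C [ 0.4147 -0.0431  0.014 ]
bore [0.5565 0.0831 0.086 ]
post [ 0.5179 -0.0314  0.087 ]
0.3030949234063647 1.2023284469787998 0.15064672986667932 0.12087095312428554
```

View pics/w1z.png

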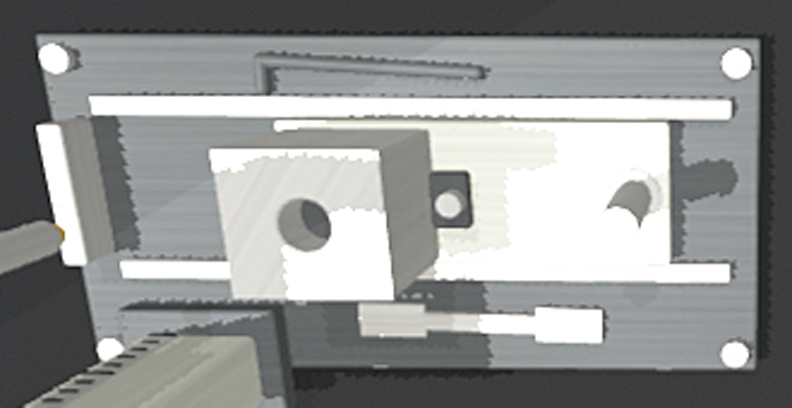

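```bash
python3 - <<'E'
from h import *
import pickle
np.set_printoptions(precision=4,suppress=True)
c=pickle.load(open("w1.pkl","rb"))
t=plane("wrist",46,216.5,.1,c);print(t)
y=np.array([.360,.933]);x=np.array([.933,-.360])
b=np.array([.5575,.0832]);print("from bore: x",(t[:2]-b)@x,"y",(t[:2]-b)@y)
# grip from top: two top face ends
T=lambda u,v:(135+(u+.5)/4-.5,165+(v+.5)/4-.5)
for p in((80,140),(215,190),(97,122),(78,150),(215,185),(205,208)):
  q=plane("top",*T(*p),.29)[:2];print(p,q,(q-b)@x,(q-b)@y)
E
```

```text
[0.5856 0.157  0.1   ]
from bore: x -0.00036708245751821496 y 0.07900252087022873
(80, 140) [0.5987 0.1851] 0.001785159484602668 0.10996365147708442
(215, 190) [0.5773 0.127 ] 0.0027407024488084147 0.04801268180135422
(97, 122) [0.6064 0.1779] 0.011566705463245317 0.10600487950511185
(78, 150) [0.5945 0.186 ] -0.0024987342910019862 0.10917743535627743
(215, 185) [0.5795 0.127 ] 0.004724724827978028 0.0488003567793069
(205, 208) [0.5697 0.1312] -0.005939708202803465 0.049173101255929476
```

Emit:
arm_command(
  rows=[
    [[-10, -20, -20], 0, 1],
    [[0, 0, -50], 0, 1],
    [[0, 0, -50], 0, 1],
    [[0, 0, -50], 0, 1],
    [[0, 0, -50], 0, 1],
    [[0, 0, -20], 0, 1],
    [[0, 0, 0], 0, 1],
    [[0, 0, 0], 0, 1],
  ],
)

```text
t: 2.7
tcp_pos: [0.4936, -0.0887, 0.063]
tool_rot: [0.983, -0.184, 0.001, 0.0]
force: [-0.3, -0.1, -1.2]
finger_gap: 0.002
```

```bash
python3 - <<'E'
from h import *
import pickle
c=manip.get_calibration("wrist"); im=manip.snapshot("wrist"); cv2.imwrite("pics/w2.png",im); pickle.dump(c,open("w2.pkl","wb"))
s=manip.sense(); print(s["t"],s["tcp_pos"],s["force"],s["finger_gap"])
E
```

```text
2.75 [ 0.4937982  -0.08879057  0.06337224] [ 1.13985404 -0.07550145 -0.57947395] -0.0024784046886311903
```

View pics/w2.png

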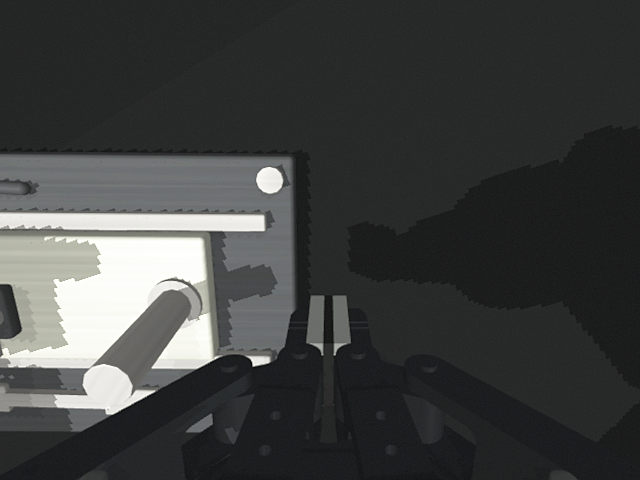

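```bash
python3 - <<'E'
from h import *
import pickle
np.set_printoptions(precision=4,suppress=True)
c=pickle.load(open("w2.pkl","rb"))
p=plane("wrist",108,383,.087,c);t=np.array([.4938,-.0888])
y=np.array([.360,.933]);x=np.array([.933,-.360])
print(p,(p[:2]-t)@x,(p[:2]-t)@y)
E
```

```text
[ 0.5152 -0.0248  0.087 ] -0.0030459190257195404 0.06743620683947525
```

Emit:
arm_command(
  rows=[
    [[-3, 1, 10], 0, 1],
    [[7.2, 18.7, 0], 0, 1],
    [[5.4, 14, 0], 0, 1],
    [[3.6, 9.3, 0], 0, 1],
    [[3.6, 9.3, 0], 0, 1],
    [[3.6, 9.3, 0], 0, 1],
    [[3.6, 9.3, 0], 0, 1],
    [[3.6, 9.3, 0], 0, 1],
    [[3.6, 9.3, 0], 0, 1],
    [[3.6, 9.3, 0], 0, 1],
    [[2.9, 7.5, 0], 0, 1],
    [[0, 0, 0], 0, 1],
  ],
)

```text
t: 4.25
tcp_pos: [0.5303, 0.0191, 0.072]
tool_rot: [0.983, -0.183, -0.001, -0.0]
force: [0.1, 0.9, 0.5]
finger_gap: -0.001
```

```bash
python3 - <<'E'
from h import *
import pickle
c=manip.get_calibration("wrist"); im=manip.snapshot("wrist"); cv2.imwrite("pics/w3.png",im); pickle.dump(c,open("w3.pkl","wb"))
s=manip.sense(); print(s["t"],s["tcp_pos"],s["force"],s["finger_gap"])
E
```

```text
4.3 [0.52990877 0.01883519 0.07190385] [-0.4157744  -0.15820972 -0.82967607] 0.0011387621948534654
```

View pics/w3.png

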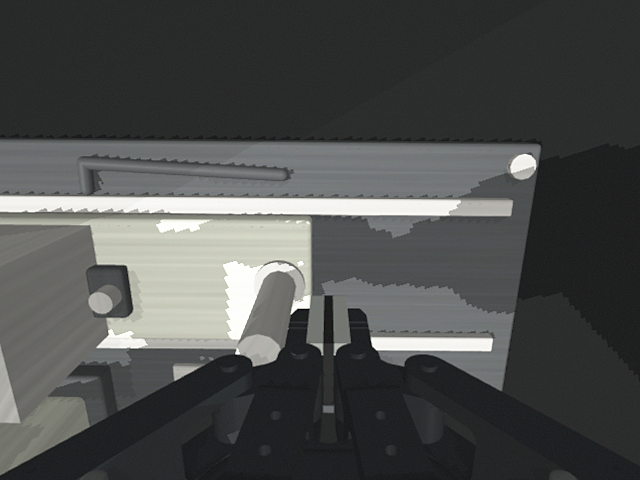

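Emit:
arm_command(
  rows=[
    [[1.4, 3.7, 0], 0, 1],
    [[1.1, 2.8, 0], 0, 1],
    [[0.7, 1.9, 0], 0, 1],
    [[0.7, 1.9, 0], 0, 1],
    [[0, 0, 0], 0, 1],
  ],
)

```text
t: 4.92
tcp_pos: [0.5346, 0.0284, 0.0723]
tool_rot: [0.983, -0.184, -0.0, -0.0]
force: [-1.6, -0.7, -0.7]
finger_gap: -0.0
```

Emit:
arm_command(
  rows=[
    [[0.7, 1.9, 0], 0, 1],
    [[0.7, 1.9, 0], 0, 1],
    [[0.7, 1.9, 0], 0, 1],
    [[0, 0, 0], 0, 1],
  ],
)

```text
t: 5.42
tcp_pos: [0.5366, 0.0335, 0.0723]
tool_rot: [0.983, -0.183, -0.0, 0.0]
force: [-2.4, -4.0, -0.7]
finger_gap: -0.001
```

Emit:
arm_command(
  rows=[
    [[0.7, 1.9, 0], 0, 1],
    [[0.7, 1.9, 0], 0, 1],
    [[0, 0, 0], 0, 1],
  ],
)

```text
t: 5.8
tcp_pos: [0.5367, 0.0339, 0.0724]
tool_rot: [0.983, -0.182, -0.001, 0.003]
force: [-5.3, -18.0, 2.7]
finger_gap: 0.0
```

Emit:
arm_command(
  rows=[
    [[-3.6, -9.3, 0], 0, 1],
    [[-10.8, -28, 0], 0, 1],
    [[0, 0, 50], 0, 0],
    [[0, 0, 60], 0, -1],
    [[0, 0, 60], 0, -1],
    [[0, 0, 60], 0, -1],
    [[0, 0, 60], 0.1, -1],
    [[5, 12, 0], 0.17, -1],
    [[6, 15, 0], 0.18, -1],
    [[6, 15, 0], 0.18, -1],
    [[6, 15, 0], 0.18, -1],
    [[6, 15, 0], 0.18, -1],
  ],
)

```text
t: 7.3
tcp_pos: [0.5533, 0.0737, 0.3627]
tool_rot: [0.951, 0.308, 0.001, -0.0]
force: [-0.4, 0.1, -0.7]
finger_gap: 0.997
```

Emit:
arm_command(
  rows=[
    [[6, 15, 0], 0.18, -1],
    [[6, 15, 0], 0.18, -1],
    [[0, 0, 0], 0.18, -1],
    [[0, 0, 0], 0.04, -1],
    [[0, 0, 0], 0, -1],
  ],
)

```text
t: 7.92
tcp_pos: [0.565, 0.1031, 0.3626]
tool_rot: [0.825, 0.565, 0.001, -0.0]
force: [-0.9, 0.2, 0.0]
finger_gap: 1.007
```

```bash
python3 - <<'E'
from h import *
import pickle
for n in("wrist","top"):
  c=manip.get_calibration(n); im=manip.snapshot(n); cv2.imwrite(f"pics/{n}4.png",im); pickle.dump(c,open(f"{n}4.pkl","wb"))
cv2.imwrite("pics/top4z.png",cv2.resize(im[165:315,135:335],None,fx=4,fy=4,interpolation=cv2.INTER_CUBIC))
s=manip.sense(); print(s["t"],s["tcp_pos"],s["tool_rot"],s["q"],s["force"],s["finger_gap"])
E
```

```text
8.025 [0.56485098 0.10277943 0.36247484] [ 8.25228420e-01  5.64798866e-01  5.41962899e-04 -3.96746553e-05] [-1.49234842e-02  3.41503228e-01  1.40296572e+00  7.00931714e-04
  1.39628428e+00  3.55372224e-01] [-0.47133057 -0.31848986  0.74102795] 1.0009038181129795
```

View pics/wrist4.png

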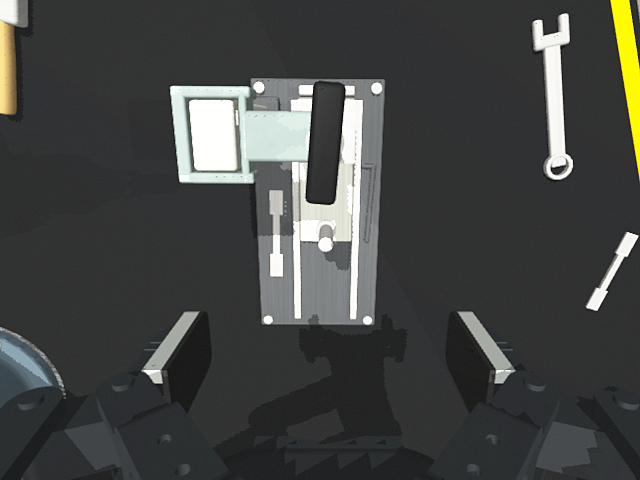

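View pics/top4z.png

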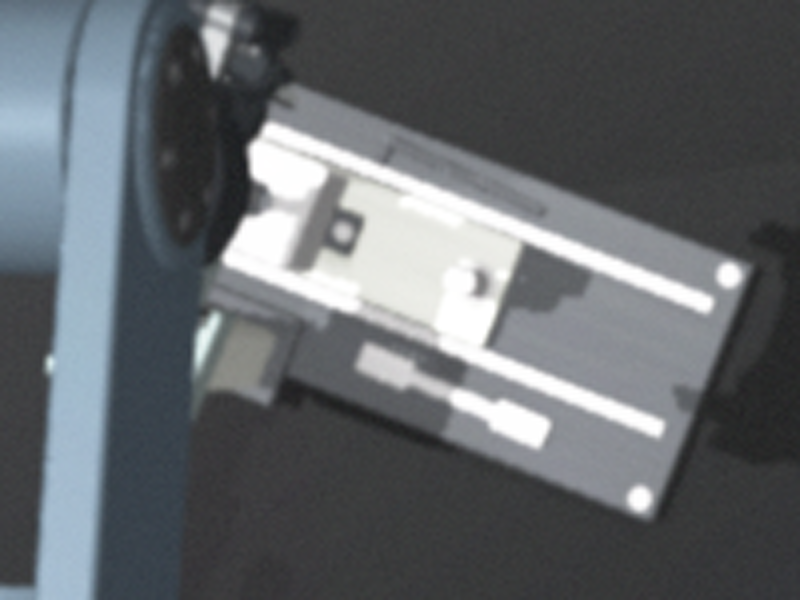

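```bash
python3 - <<'E'
from h import *
import pickle
np.set_printoptions(precision=4,suppress=True)
c=pickle.load(open("wrist4.pkl","rb"));im=cv2.imread("pics/wrist4.png")
m=((im.max(2)<35)).astype(np.uint8)
m[:, :290]=0;m[:,360:]=0;m[215:]=0;m[:75]=0
n,l,st,ce=cv2.connectedComponentsWithStats(m);i=1+st[1:,4].argmax();print(st[i],ce[i])
pts=np.argwhere(l==i)[:,::-1].astype(np.float32)
box=cv2.boxPoints(cv2.minAreaRect(pts));print(box)
w=np.array([plane("wrist",*p,.29,c) for p in box]);print(w,w.mean(0))
for a,b in((0,1),(1,2)):
  d=w[b]-w[a];print(np.linalg.norm(d),np.arctan2(d[1],d[0])%np.pi)
cc=plane("wrist",*ce[i],.285,c);print("cent",cc,proj("wrist",np.r_[cc[:2],.275],c))
q=c["R"].T@c["t"];print("cam",-q)
cv2.imwrite("pics/w4z.png",cv2.resize(im[60:260,160:400],None,fx=3,fy=3,interpolation=cv2.INTER_CUBIC))
E
```

```text
[306  83  35 122 248] [319.2016 158.3831]
[[305.0785 202.427 ]
 [313.2826  82.8822]
 [343.8445  84.9795]
 [335.6405 204.5243]]
[[0.5666 0.1376 0.29  ]
 [0.5917 0.189  0.29  ]
 [0.6048 0.1829 0.29  ]
 [0.5807 0.1309 0.29  ]] [0.5859 0.1601 0.29  ]
0.05718867105048485 1.1159535706174029
0.014380812279163168 2.7066192660440453
cent [0.5812 0.1552 0.285 ] [319.5921 156.5728]
cam [0.5924 0.1719 0.4929]
```

View pics/w4z.png

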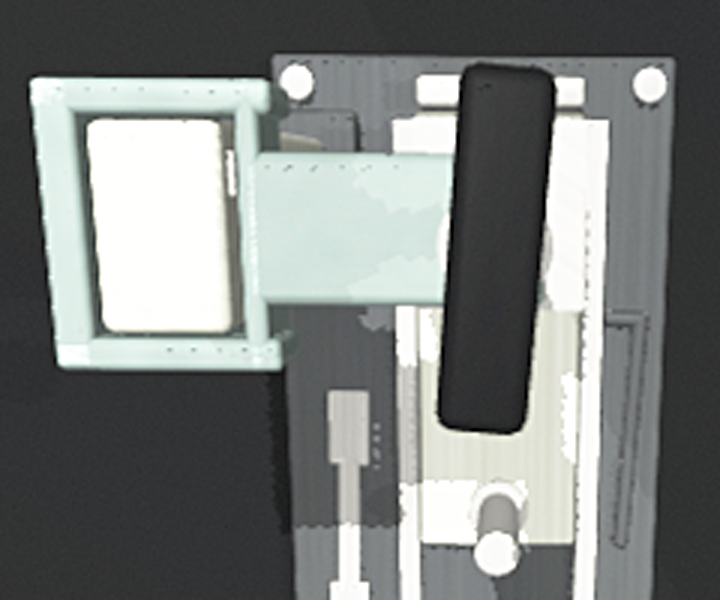

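Emit:
arm_command(
  rows=[
    [[10, 27, 0], -0.085, -1],
    [[11, 28.5, 0], 0, -1],
    [[0, 0, -40], 0, -1],
    [[0, 0, -35], 0, -1],
    [[0, 0, -20], 0, -1],
    [[0, 0, 0], 0, -1],
    [[0, 0, 0], 0, -1],
  ],
)

```text
t: 8.9
tcp_pos: [0.5865, 0.158, 0.2684]
tool_rot: [0.848, 0.529, 0.001, 0.0]
force: [0.5, 0.5, -0.7]
finger_gap: 1.0
```

```bash
cat > st.py <<'E'
from h import *
import sys,pickle
F=[]
for i in range(int(sys.argv[2])):
  n="wrist" if i==0 else "side"
  im=manip.snapshot(n); 
  if i<2: cv2.imwrite(f"pics/{n}{sys.argv[1]}.png",im)
  s=manip.sense();F.append(s["force"])
print(s["t"],s["tcp_pos"].round(5),np.mean(F,0).round(2),np.std(F,0).round(2),s["ft_torque"].round(3),s["finger_gap"],s["q"][5])
E
python3 st.py 5 8
```

```text
9.3 [0.58583 0.15793 0.2678 ] [ 0.26  0.09 -0.02] [0.38 0.39 0.64] [0.028 0.052 0.009] 1.0030160503600474 0.5343418955038727
```

View pics/wrist5.png

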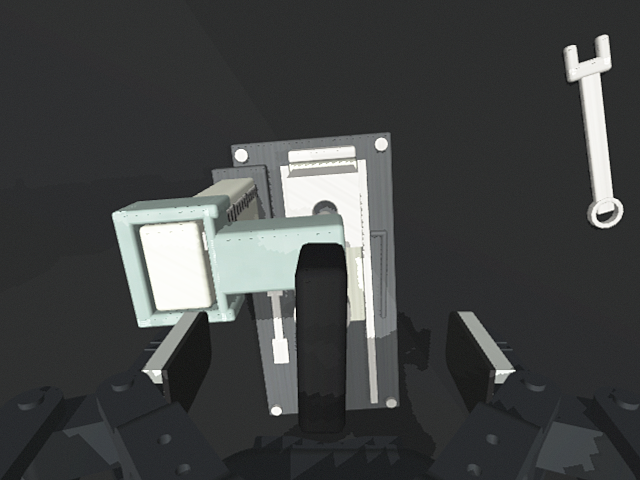

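View pics/side5.png

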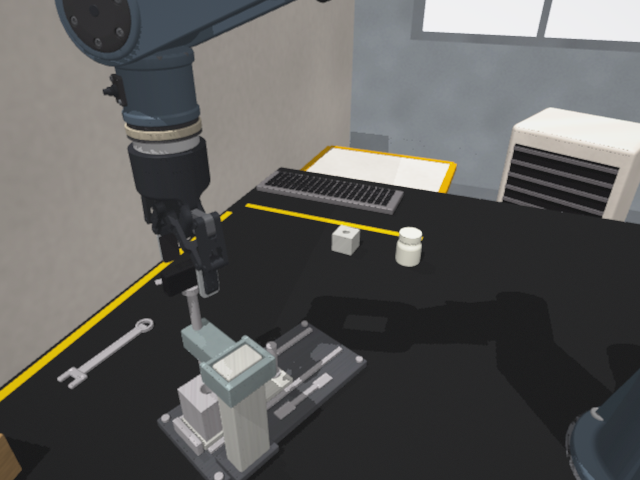

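```bash
python3 - <<'E'
from h import *
np.set_printoptions(precision=4,suppress=True)
y=np.array([.360,.933]);x=np.array([.933,-.360])
b=plane("wrist",325,208,.086);print("bore",b)
t=np.array([.5858,.1579])
for p in((322,245),(322,430)):
  q=plane("wrist",*p,.29);print(q,(q[:2]-t)@x,(q[:2]-t)@y)
print(proj("wrist",np.r_[t,.2678]),(b[:2]-t)@x,(b[:2]-t)@y)
E
```

```text
bore [0.587  0.1639 0.086 ]
[0.6026 0.1942 0.29  ] 0.002593130835425555 0.039958099686778825
[0.5745 0.1375 0.29  ] -0.0032338903521000203 -0.023114800828752596
[325.896  331.8606] -0.0010882065234446602 0.006060836131084192
```

Emit:
arm_command(
  rows=[
    [[0, 0, 0], 0, 0],
    [[0, 0, 0], 0, 1],
    [[0, 0, 0], 0, 1],
    [[0, 0, 0], 0, 1],
    [[0, 0, 0], 0, 1],
    [[0, 0, 0], 0, 1],
  ],
  squeeze=40,
)

```text
t: 10.05
tcp_pos: [0.5844, 0.1585, 0.2671]
tool_rot: [0.848, 0.529, -0.001, -0.001]
force: [-4.1, 2.7, 0.5]
finger_gap: 0.179
```

```bash
python3 st.py 6 6
```

```text
10.35 [0.58438 0.15852 0.2671 ] [-4.82  2.7   1.59] [0.43 0.21 0.22] [ 0.349  0.612 -0.03 ] 0.18145471568111926 0.5344055351157966
```

View pics/wrist6.png

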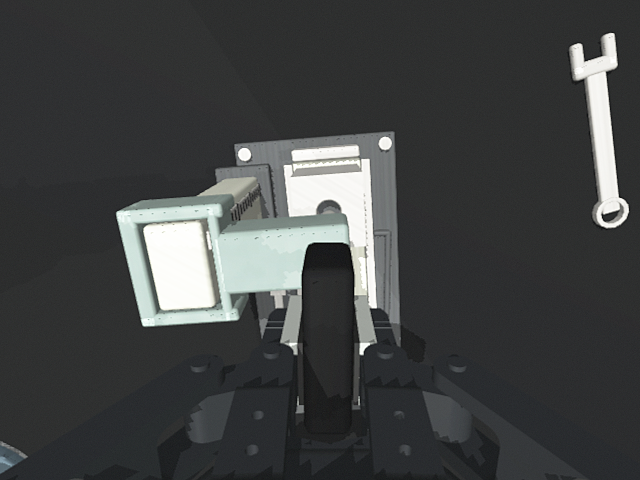

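Emit:
arm_command(
  rows=[
    [[-2, 1, 0], 0, 1],
    [[0, 0, -5], 0, 1],
    [[0, 0, -5], 0, 1],
    [[0, 0, -5], 0, 1],
    [[0, 0, -4], 0, 1],
    [[0, 0, 0], 0, 1],
    [[0, 0, 0], 0, 1],
  ],
)

```text
t: 11.22
tcp_pos: [0.5843, 0.1586, 0.2484]
tool_rot: [0.848, 0.529, 0.0, 0.001]
force: [-0.3, -0.9, 1.5]
finger_gap: 0.183
```

```bash
python3 st.py 7 6
```

```text
11.525 [0.58426 0.15865 0.2486 ] [ 1.88 -1.82  1.54] [0.61 0.31 0.23] [-0.403 -0.287 -0.042] 0.18122083815200055 0.5362416515359973
```

View pics/side7.png

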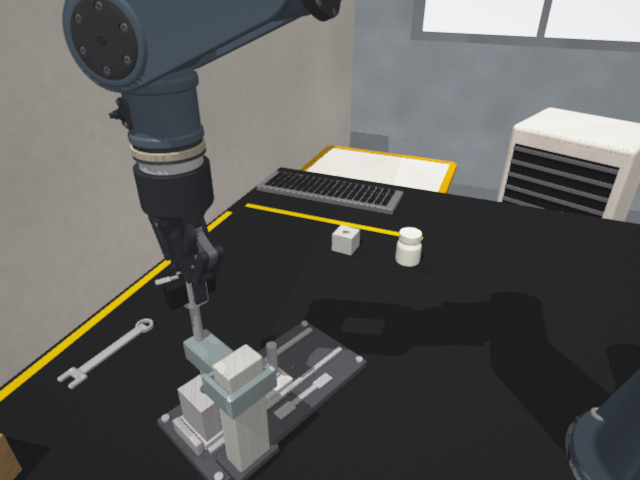

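Emit:
arm_command(
  rows=[
    [[0, 0, -1.5], 0, 1],
    [[0, 0, -1.5], 0, 1],
    [[0, 0, 0], 0, 1],
  ],
)

```text
t: 11.9
tcp_pos: [0.5842, 0.1587, 0.2453]
tool_rot: [0.848, 0.529, 0.0, 0.0]
force: [3.5, -2.7, 1.9]
finger_gap: 0.178
```

Emit:
arm_command(
  rows=[
    [[0, 0, -1.5], 0, 1],
    [[0, 0, -1.5], 0, 1],
    [[0, 0, 0], 0, 1],
  ],
)

```text
t: 12.28
tcp_pos: [0.5842, 0.1587, 0.2422]
tool_rot: [0.848, 0.529, 0.0, 0.0]
force: [3.8, -3.3, 1.7]
finger_gap: 0.182
```

Emit:
arm_command(
  rows=[
    [[1, -0.6, -1.5], 0, 1],
    [[0, 0, -1.5], 0, 1],
    [[0, 0, 0], 0, 1],
  ],
)

```text
t: 12.65
tcp_pos: [0.5842, 0.1586, 0.2389]
tool_rot: [0.848, 0.529, -0.0, -0.0]
force: [1.9, -1.2, 1.7]
finger_gap: 0.18
```

Emit:
arm_command(
  rows=[
    [[0, 0, -1.5], 0, 1],
    [[0, 0, -1.5], 0, 1],
    [[0, 0, 0], 0, 1],
  ],
)

```text
t: 13.02
tcp_pos: [0.5843, 0.1586, 0.236]
tool_rot: [0.848, 0.529, -0.0, -0.0]
force: [1.6, -0.1, 2.1]
finger_gap: 0.182
```

Emit:
arm_command(
  rows=[
    [[0, 0, -1.5], 0, 1],
    [[0, 0, -1.5], 0, 1],
    [[0, 0, 0], 0, 1],
  ],
)

```text
t: 13.4
tcp_pos: [0.5843, 0.1586, 0.2335]
tool_rot: [0.848, 0.529, -0.0, -0.0]
force: [-0.2, 0.8, 4.8]
finger_gap: 0.18
```

Emit:
arm_command(
  rows=[
    [[0, 0, 0], 0, 1],
    [[0, 0, 0], 0, 1],
  ],
)

```text
t: 13.65
tcp_pos: [0.5843, 0.1586, 0.2336]
tool_rot: [0.848, 0.529, -0.0, -0.0]
force: [-0.6, -0.3, 4.7]
finger_gap: 0.182
```

```bash
python3 st.py 8 8
```

```text
14.05 [0.58431 0.15859 0.2336 ] [-0.9  -0.1   4.88] [0.37 0.4  0.5 ] [-0.02   0.108 -0.054] 0.18259925729426016 0.5351014443274613
```

Emit:
arm_command(
  rows=[
    [[0, 0, -1], 0, 1],
    [[0, 0, 0], 0, 1],
    [[0, 0, 0], 0, 1],
  ],
)

```text
t: 14.42
tcp_pos: [0.5843, 0.1586, 0.2328]
tool_rot: [0.848, 0.529, -0.0, -0.0]
force: [-1.4, 0.7, 6.6]
finger_gap: 0.177
```

```bash
python3 st.py 9 8
```

```text
14.825 [0.58433 0.15858 0.23279] [-1.33  0.24  6.42] [0.62 0.28 0.39] [-0.008  0.121 -0.102] 0.1800290606354978 0.5350871756152467
```

Emit:
arm_command(
  rows=[
    [[0, 0, 0], -0.1, 1],
    [[0, 0, 0], -0.1, 1],
    [[0, 0, 0], -0.1, 1],
    [[0, 0, 0], 0, 1],
  ],
)

```text
t: 15.32
tcp_pos: [0.5837, 0.159, 0.2328]
tool_rot: [0.918, 0.396, -0.001, -0.001]
force: [-2.4, 0.5, 6.6]
finger_gap: 0.18
```

```bash
python3 st.py 10 4
```

```text
15.525 [0.58368 0.15901 0.23279] [-2.3   0.81  6.9 ] [0.34 0.45 0.35] [ 0.108  0.314 -0.041] 0.18299942667817007 0.8351469962578327
```

Emit:
arm_command(
  rows=[
    [[-0.5, 0, 0], -0.1, 1],
    [[0, 0, 0], -0.1, 1],
    [[0, 0, 0], -0.1, 1],
    [[0, 0, 0], 0, 1],
  ],
)

```text
t: 16.02
tcp_pos: [0.5832, 0.1596, 0.2328]
tool_rot: [0.967, 0.255, -0.001, -0.001]
force: [-2.9, 2.0, 6.6]
finger_gap: 0.181
```

```bash
python3 st.py 11 3
```

```text
16.175 [0.58318 0.15959 0.23278] [-2.18  2.46  6.63] [0.27 0.28 0.35] [ 0.321  0.354 -0.149] 0.1800712866549536 1.1352306410211213
```

Emit:
arm_command(
  rows=[
    [[-0.5, 0.5, 0], -0.1, 1],
    [[0, 0, 0], -0.1, 1],
    [[0, 0, 0], -0.1, 1],
    [[0, 0, 0], -0.1, 1],
    [[0, 0, 0], 0, 1],
  ],
)

```text
t: 16.8
tcp_pos: [0.5829, 0.1606, 0.2328]
tool_rot: [0.998, 0.058, -0.0, -0.002]
force: [-1.4, 3.2, 6.1]
finger_gap: 0.181
```

```bash
python3 st.py 12 3
```

```text
16.95 [0.58287 0.16056 0.23276] [-1.07  4.31  6.6 ] [0.31 0.59 0.64] [ 0.529  0.226 -0.121] 0.1771114030979187 1.5360706454309703
```

Emit:
arm_command(
  rows=[
    [[0, 0.5, 0], -0.07, 1],
    [[0, 0, 0], -0.07, 1],
    [[0, 0, 0], -0.04, 1],
    [[0, 0, 0], 0, 1],
  ],
)

```text
t: 17.45
tcp_pos: [0.5829, 0.161, 0.2328]
tool_rot: [0.999, -0.032, -0.001, -0.001]
force: [-1.8, 3.6, 5.2]
finger_gap: 0.179
```

```bash
python3 st.py 13 3
```

```text
17.6 [0.58292 0.16102 0.23279] [-1.73  3.94  6.39] [1.12 0.57 0.07] [ 0.507  0.318 -0.112] 0.1809230249222141 1.71685586519156
```

Emit:
arm_command(
  rows=[
    [[0, 0, 0], -0.04, 1],
    [[0, 0, 0], -0.04, 1],
    [[0, 0, 0], 0, 1],
  ],
)

```text
t: 17.98
tcp_pos: [0.5829, 0.1612, 0.2328]
tool_rot: [0.998, -0.07, -0.0, -0.001]
force: [-2.5, 4.2, 7.1]
finger_gap: 0.182
```

```bash
python3 st.py 14 3
```

```text
18.125 [0.58293 0.16116 0.2328 ] [-1.6   3.76  6.3 ] [0.3  0.38 0.36] [0.579 0.248 0.854] 0.18342831556952655 1.7937043607865408
```

Emit:
arm_command(
  rows=[
    [[0, 0, 0], 0.03, 1],
    [[0, 0, 0], 0, 1],
    [[0, 0, 0], 0, 0.4],
    [[0, 0, 0], 0, 0],
    [[0, 0, 0], 0, -1],
    [[0, 0, 0], 0, -1],
    [[0, 0, 0], 0, -1],
  ],
)

```text
t: 19.0
tcp_pos: [0.5837, 0.1592, 0.2322]
tool_rot: [0.998, -0.057, -0.0, 0.0]
force: [-0.1, -0.3, 0.5]
finger_gap: 0.999
```

```bash
python3 st.py 15 3
```

```text
19.15 [0.58372 0.15924 0.2323 ] [-0.41  0.24 -0.47] [0.06 0.21 0.43] [-0.033 -0.015  0.04 ] 0.9972060123935899 1.7668983412270007
```

View pics/wrist15.png

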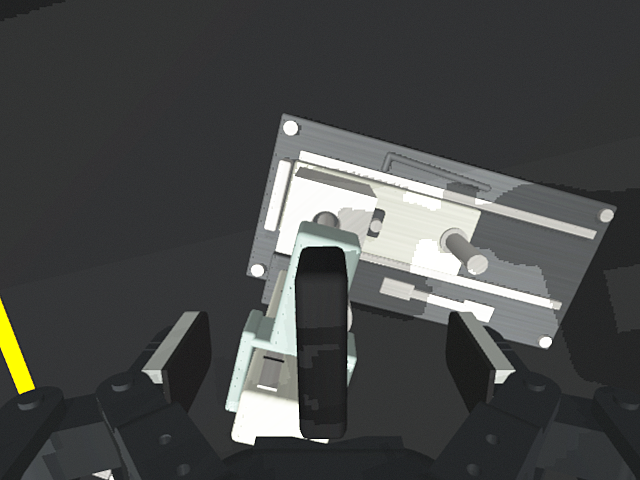

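View pics/side15.png

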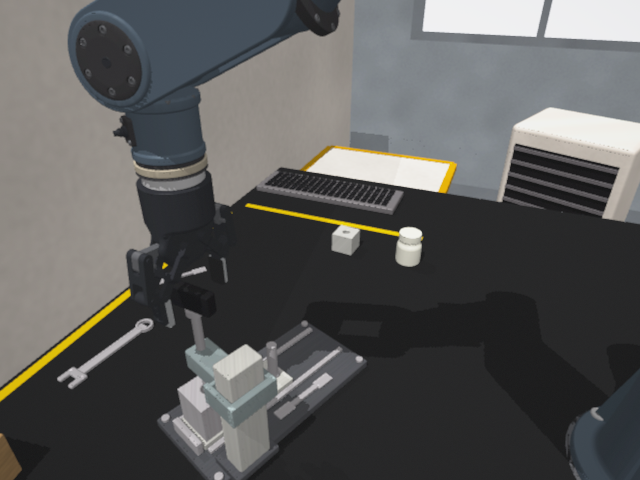

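Emit:
arm_command(
  rows=[
    [[0, 0, 20], 0, -1],
    [[0, 0, 40], 0, -1],
    [[0, 0, 50], 0, -1],
    [[-10, -30, 40], 0, -1],
    [[-20, -40, 0], 0, -1],
    [[0, 0, 0], 0, -1],
    [[0, 0, 0], 0, -1],
  ],
)

```text
t: 20.02
tcp_pos: [0.5537, 0.0895, 0.3822]
tool_rot: [0.998, -0.057, 0.0, -0.0]
force: [-0.3, -0.4, -0.3]
finger_gap: 0.995
```

```bash
python3 st.py 16 3; python3 - <<'E'
import cv2,numpy as np
ims=[cv2.imread(f"pics/side{n}.png")[320:470,150:300] for n in(14,15,16)]
cv2.imwrite("pics/cmp.png",cv2.resize(np.hstack([cv2.imread(f"pics/side{n}.png")[260:460,150:280] for n in(14,15,16)]),None,fx=2,fy=2))
for n in (14,15):
  d=cv2.absdiff(cv2.imread(f"pics/side{n}.png"),cv2.imread("pics/side16.png"))[330:420,180:240];print(d.mean())
E
```

```text
20.175 [0.55391 0.09006 0.3818 ] [0.02 0.18 0.44] [0.23 0.18 0.66] [ 0.055  0.022 -0.042] 1.000919611792684 1.6458580767517295
2.4450617283950615
4.287962962962963
```

View pics/wrist16.png

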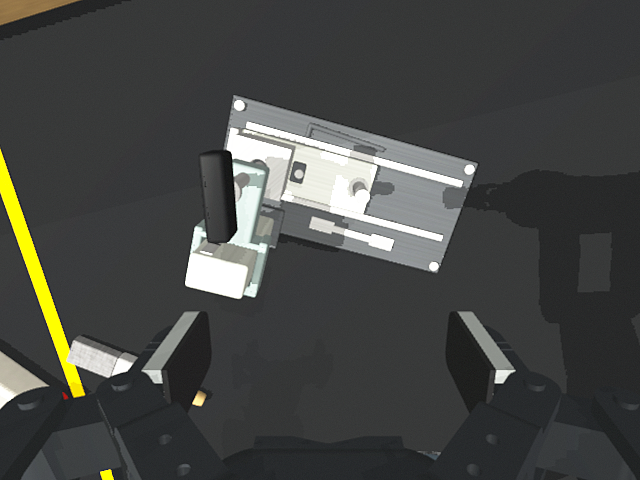

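View pics/cmp.png

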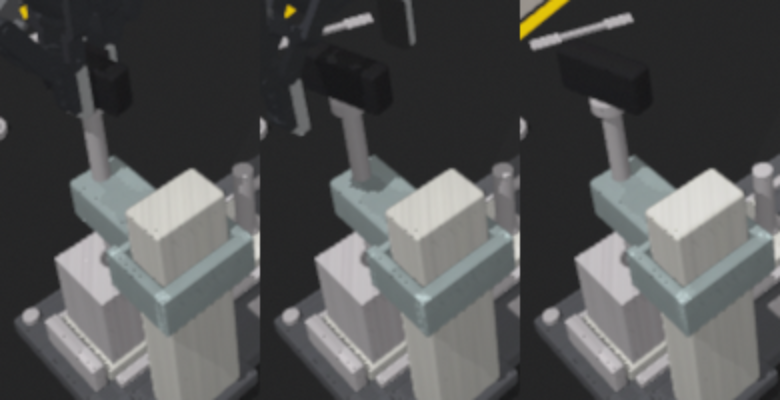

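```bash
python3 - <<'E'
from h import *
im=cv2.imread("pics/wrist16.png")
m=(im.max(2)<38).astype(np.uint8);m[:,:198]=0;m[:,236:]=0;m[:148]=0;m[246:]=0
n,l,st,ce=cv2.connectedComponentsWithStats(m);i=1+st[1:,4].argmax()
for a,b in(((216,152),(224,238)),((202,155),(207,238)),((229,153),(234,233))):
  d=plane("wrist",*b,.256)-plane("wrist",*a,.256);print(np.linalg.norm(d),np.arctan2(-d[1],-d[0]))
a,b=cv2.imread("pics/side14.png"),cv2.imread("pics/side16.png")
print(cv2.phaseCorrelate(*[np.float32(cv2.cvtColor(x[355:420,205:275],6)) for x in(a,b)]))
E
```

```text
0.055782067323996855 -0.10085679952226363
0.05397422437270854 -0.14464053981701258
0.05172680381113023 -0.12258138968572581
((0.07890374006679224, -0.05014205490238055), 0.9791808937802727)
```

```bash
python3 -c "
from station import manip
print(manip.sign_off())"
```

```text
the job is handed in; nothing more can be done
None
```

The carriage is home, the probe tip is lightly pressed on the bore bottom, the slide is locked, and the job was handed in at about 20 s.

- **Carriage:** I pushed the post with closed fingers for about 79 mm. It stopped moving and the force rose to about 19 N, and the pictures show the slide plate against its stop.
- **Probe:** I took the T grip and lowered it in small steps. Bottom contact came about 33 mm down. I stopped when the force was about 4.3 N above the return spring's share, which is roughly 2.9 mm of tip travel. That depth comes from force readings with about 0.4 N of noise, so it is an estimate.
- **Lock:** I turned the grip clockwise about 1.25 rad until the torque jumped to 0.85 Nm at the end stop. I eased off the twist before opening the fingers.
- **Last checks:** With the gripper clear and no force on it, the crosshead stood where it was before release, within 0.1 pixel in the side view. The bar angle was about -0.10 to -0.14 rad, which matches the lock's end stop. I saw no sign that the bystander items had moved, though I did not measure them. No check failed.

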